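Couple the ink roller to its drive spindle and hang it in the roller stand

ROBOT

A 7-joint arm with a two-finger parallel gripper is mounted at the origin on a cart in front of the work surface, level with it; the furniture and walls round the work are solid. World frame = base frame: x ahead of the robot, y to its left, z up, the work surface at z = 0. Lengths are in mm, angles in rad, forces in N, time in s.
With the tool pointing down it reaches from about 400 to 875 mm from the base axis. Payload 4.4 kg.
Tool frame: the origin (TCP) lies at the very end of the fingers, on their centre line; the grasp point (between the pads) lies ctrl.grip_point_offset behind it (ctrl.grip_point_offset is the distance from the TCP to the grasp point, in mm); z points along the fingers, y is the line along which they close (so a half turn about z gives the same grasp; the last joint's range is limited). The gripper opens to 85 mm and grips with 20 to 120 N. Pads are 22 mm wide; open, the fingers measure 114 mm over their backs; the gripper's body (76 mm by 85 mm) begins 54 mm behind the grasp point. The pads swing forward as they close: fully open they stand 13 mm farther back than shut.
Start: joints at [1.053, 0.628, 0.038, 1.517, -0.027, 0.996, -0.02], TCP at [283.809, -584.782, 231.313] pointing down, gripper open.
Joint ranges: [-3.06, 3.06], [-0.37, 2.12], [-1.25, 1.32], [0.18, 2.47], [-1.1, 4.24], [0.23, 1.98], [-2.94, 2.94]. Speed limits (rad/s): [2.57, 2.57, 3.14, 3.14, 3.14, 3.14, 3.14].

INTERFACE

Orientations are given as [roll, pitch, yaw] about the fixed x, y, z axes, in that order (R = Rz(yaw) Ry(pitch) Rx(roll)).
In Python, from cell import read_state, cams, ctrl, models gives the robot as it stands. The module is installed in compiled form; this text tells all that it offers.
- The arm moves only by the shell command python3 -m creep FILE, which reads ROWS from the file FILE. ROWS is a JSON list of rows, 1 to 12 of them, each of 7 numbers: dx, dy, dz in shares of the most that a row can go, 1 being 50 mm, then a rotation vector rx, ry, rz in a scale on which 1.0 is 2 pi rad, then the finger opening in mm; each row shifts and turns the commanded pose from where the row before left it, along the tool's axes as they then stand; what a row does not reach is not made up. A row lasts 1/10 s, in which the tool goes at most 50 mm and 0.15 rad, less where a joint would pass 70% of its speed; a pose out of reach is approached as far as the arm can. The fingers move at their own pace and stop on an object; the grip force is fixed at half the most. Time passes only in rows, so rows that do not move let the fingers close. It prints the time, the measured TCP pose, the force, the opening and the grip force at its end. Input that does not fit is refused with a message, and nothing moves.
- read_state(): the state, without advancing time (a new reading comes with each control period).
- cams.get_image(name): name is "scene" or "top"; returns (picture, depth): 420x560x3 uint8, blue, green, red; 420x560 float32, mm along the optical axis (not along the pixel's ray), 0 where there is no reading.
- cams.calibration(name): a dict with "fx", "fy", "cx", "cy" (pixels), "rvec" (rotation vector, rad) and "tvec" (3), from world to camera coordinates, as OpenCV has them. Camera axes: x right, y down, z forward; pixel columns grow to the right and rows downward; lengths in mm; the calibration is good to about 2 mm. A picture is of the moment at which its call begins. calibration takes no time and is no camera call.
- ctrl.finish_job(): hands the job in; it is judged then, once.
Trained networks look in the newest picture that a camera, given by its name, has taken for a name from the list of things; names that differ only in an ending like _2 or _b are one class to them, and where a whole thing is asked for, a point or a joint stands for the part that bears it (a point fixed in the world has none). Each returns a list of dicts, best first, with "confidence" (0 to 1); they miss things now and then, are a little off and sometimes report something else, mostly with a low value. They report only what shows in the picture. A call takes as long as a camera call. They do not tell look-alikes from the thing itself.
- models.search_frame(thing, camera): "extent" ([left, top, right, bottom] in pixels, round what is visible of it).
- models.mark_of(thing, camera): "position" ([column, row] in pixels: a listed point, or the origin of a listed thing).
The state is a dict: "clock": time; "qpos": joint angles; "qd": joint speeds; "tau": joint torques, N m; "eef_pos": TCP position; "tool_rot": TCP orientation; "force": force on the tool from outside, world axes, zero at the start; "torque": the same for the moment, N m; "width": finger opening in mm; "gripper_force": force on a finger pad.
Only numpy, scipy, OpenCV 4.12 (cv2) and the standard library are available. Lean on these libraries where they do the work, as an engineer would, in place of code of your own. Each camera call takes 0.05 s, during which the arm holds its last target. There are 200 camera calls.

TASK

Take the drive spindle out of its green stand and thread it through the ink roller lying in the wooden cradle, without forcing it, turning the spindle slowly by feel until its cross pin drops into the slots of the hub and is fully home. Then lift the roller out on the spindle and lower it gently into the stand, both ends of the spindle down in the notches and the handle at the same end as before, so that the rubber hangs clear. Never touch the rubber with the gripper or let it fall on the bench, and leave the open can, the brass weight, the red-banded tin and the brush where they are.

Things in the scene. Friction and masses are not known exactly. Their poses are not given: they have to be found in the camera images.
- spindle: Drive spindle, 197 mm long, about 0.15 kg, level in the stand's notches. Origin on the axis in the middle of its dark red handle; x along the axis towards the nose; z up at the start. Handle: square bar 24 x 24 mm, x = -32 to +19 mm (grip it here across y, 60 to 100 N). Brass ferrule 19 mm across to x = 24, then steel rod 14 mm across; collar 24 mm across at x = 42 to 47.
- spindle_pin (a point): middle of the spindle's dark cross pin, on the axis, 55 mm from the middle of the handle; the pin is 4 mm thick and 32 mm long, along the spindle's z, and sticks out 9 mm on both sides of the rod; axes as the spindle's
- spindle_tip (a point): end of the spindle's nose on the axis, 165 mm from the middle of the handle; the last 10 mm taper from 14 to 7 mm across
- spindle_near (a point): point on the spindle's axis that lies in the stand's notch at the handle end, 33 mm from the middle of the handle
- spindle_far (a point): point on the spindle's axis that lies in the stand's notch at the nose end, 145 mm from the middle of the handle
- roller: Ink roller, about 0.22 kg, loose in the cradle, axis level and 60 mm above the bench. Origin in the middle of its axis; x along the axis from the entry end to the far end, the way the spindle goes in. Navy rubber sleeve 52 mm across, x = -36 to +36 mm; in it a steel hub tube with a through bore of 17 mm (1.5 mm clear of the rod all round).
- roller_mouth (a point): on the roller's axis at x = -43 mm, level with the tips of the six brass teeth (60 degrees apart, 4 mm wide, 11 to 17 mm from the axis) on the hub's entry end. The pin drops 7 mm between them onto the hub's face; it goes in when within about 9 degrees of a slot. Over 25 N between spindle and roller counts as forcing.
- roller_home (a point): where the pin's middle is when fully home: roller axis, x = -38 mm (7 mm beyond a pin on the teeth's tips). The hub turns stiffly in the sleeve (0.06 N m), its angle is not reported, and and at the start the nearest slot is 17 to 30 degrees to one side or the other of an upright pin: press the pin lightly (about 5 N) on the teeth and turn the spindle slowly about its axis, leaning the hand.
- cradle: Fixed wooden cradle: board 130 x 90 x 12 mm, two V saddles 49 mm high. Origin on the bench under the saddles' middle, x as the roller's axis, entry end to far end. Two dark dowels 10 mm thick, 34 mm between centres, 74 mm high, their faces at x = 36.5 mm, stop the roller after it has slid at most 9 mm; the nose passes between them. The roller lifts straight up.
- stand: Fixed roller stand: board 150 x 84 x 10 mm and two dark green cheeks 9 mm thick, 76 mm high, at x = -56 (handle end) and +56 mm (nose end), each with an open 90 degree V notch in its top that carries the rod with its axis 70 mm above the bench. Origin on the bench under the middle; x from the handle end to the nose end. The roller hangs free between the cheeks.
- stand_near (a point): seat of the spindle's axis in the cheek at the handle end: x = -56, z = 70 mm in the stand's frame; axes as the stand's
- stand_far (a point): seat of the spindle's axis in the cheek at the nose end: x = +56, z = 70 mm in the stand's frame
- ink_can: bystander: open grey metal can, 97 mm across, 88 mm high, origin under its middle
- brass_weight: bystander: small brass weight with a knob, 47 mm across, 61 mm high, origin under its middle
- ink_tin: bystander: white ink tin with a red band, 69 mm across, 52 mm high, origin under its middle
- flat_brush: bystander: flat brush with a red handle lying on the bench, 172 x 40 x 14 mm, origin under its middle
There are look-alikes about, which are no part of the job. Of the things like the roller, leave any that is turquoise; of the rest the larger one is meant.

How it is judged (in metres and radians):
On the way, in this order (a step that is already met when the one before it is completed fails the run):
1. the spindle is threaded through the roller lying in the cradle and its pin is home in the hub's slots (within 4 mm, axes within 0.06 rad) (distance between spindle_pin and roller_home below 0.004 m and angle between the x axis of spindle and the x axis of roller, either way round below 0.06 rad and height (world z) of roller below 0.07 m), for 0.2 s.
2. the roller is lifted on the spindle, its axis over 100 mm above the bench, the pin still home (distance between spindle_pin and roller_home below 0.004 m and angle between the x axis of spindle and the x axis of roller, either way round below 0.06 rad and height (world z) of roller above 0.1 m), for 0.2 s.
At the end, for the whole second after the job is handed in: The roller is on the spindle with the pin home in the hub's slots (within 4 mm, axes within 0.06 rad), the spindle lies in both notches of the stand with the handle at its own end (within 8 mm of the seats, less than 3 mm above them), and everything is let go and at rest (distance between spindle_pin and roller_home below 0.004 m and angle between the x axis of spindle and the x axis of roller, either way round below 0.06 rad and distance between spindle_near and stand_near below 0.008 m and distance between spindle_far and stand_far below 0.008 m and height (world z) of each of spindle_near, spindle_far below 0.073 m and linear speed of each of roller, spindle below 0.02 m/s); the robot touches nothing.
It fails at once if the spindle is forced: over 25 N between spindle and roller (contact force between spindle and roller above 25 N).
It fails at once if the gripper or arm touches the roller (over 1 N) (contact force between any of the fingers, the arm and roller above 1 N).
It fails at once if the roller falls to the bench (its axis below 45 mm) (height (world z) of roller below 0.045 m).
It fails at once if the roller is dropped into the stand: faster than 0.6 m/s within 50 mm of its seat (distance between spindle_near and stand_near below 0.05 m and distance between spindle_pin and roller_home below 0.01 m and linear speed of roller above 0.6 m/s).
It fails at once if a bystander (can, weight, tin or brush) is moved by over 20 mm (distance of any of ink_can, brass_weight, ink_tin, flat_brush from where it was at the start of the episode above 0.02 m).
It also fails if it takes over 72 s, if anything falls off the work surface, if the arm or the gripper's body presses on something with over 40 N, if the wrist force passes 120 N, or if a joint passes its speed limit or range.

## Working session

There is one attempt and no reset: what is moved stays moved. The work goes in short steps, Python scripts to look and compute and a shell command to move; the robot and the scene stay as the last step left them, time stands still between calls to the robot, and variables do not carry over. Pictures are saved under pics/ and viewed, at most 10 in all, crops included, and the job is handed in when it is done.

```bash
mkdir -p pics
cat > h.py <<'E'
import numpy as np, cv2
from cell import read_state, cams, ctrl, models
from scipy.spatial.transform import Rotation as R
def cal(n):
    c=cams.calibration(n); K=np.array([[c['fx'],0,c['cx']],[0,c['fy'],c['cy']],[0,0,1.]])
    M=cv2.Rodrigues(np.array(c['rvec'],float))[0]; return K,M,np.array(c['tvec'],float).ravel()
def world(n,depth):
    K,M,t=cal(n); v,u=np.mgrid[:420,:560]; z=depth.astype(float)
    P=np.stack([(u-K[0,2])/K[0,0]*z,(v-K[1,2])/K[1,1]*z,z],-1)
    W=(P-t)@M; W[depth==0]=np.nan; return W
def ray(n,px,h):
    K,M,t=cal(n); d=M.T@np.linalg.inv(K)@np.array([px[0],px[1],1.]); o=-M.T@t
    return o+d*(h-o[2])/d[2]
E
cat > a.py <<'E'
from h import *
s=read_state(); print(s, ctrl.grip_point_offset)
for n in ("scene","top"):
    im,d=cams.get_image(n); cv2.imwrite(f"pics/{n}0.png",im); np.save(n+"0.npy",d)
    print(n,[x.round(1).tolist() for x in (-cal(n)[1].T@cal(n)[2],cal(n)[1][2])],cal(n)[0][0,0])
    for t,h in (("spindle",70),("spindle_pin",70),("spindle_tip",70),("roller",60),("roller_mouth",60),("cradle",0),("stand",0),("stand_near",70),("stand_far",70),("ink_can",0),("brass_weight",0),("ink_tin",0),("flat_brush",0)):
        print(t,[(np.round(m['position']).tolist(),round(m['confidence'],2),ray(n,m['position'],h).round()[:2].tolist()) for m in models.mark_of(t,n)[:3]])
E
python3 a.py
```

```text
{'clock': 0.0, 'qpos': array([ 1.05321557,  0.62933602,  0.03847473,  1.51835464, -0.02701103,
        0.99627365, -0.02001619]), 'qd': array([-0.00086729,  0.0012817 ,  0.000793  ,  0.00096829,  0.00175527,
       -0.00060417,  0.00052834]), 'tau': array([ 4.90901439e-04, -5.63400793e+01,  1.22616861e+00, -1.93443775e+01,
        1.08794920e-02,  1.05308407e-02,  1.49110292e-05]), 'eef_pos': array([ 283.51621038, -584.23344123,  230.40049376]), 'tool_rot': array([-3.13974021e+00,  3.35615927e-05,  4.51732378e-01]), 'force': array([-0.23421708, -0.19904222,  0.3759765 ]), 'torque': array([0.04320668, 0.03575169, 0.00413069]), 'gripper_force': 0.0, 'width': 85.72188300360008} 18.700000000000003
scene [[-186.2, 702.5, 1043.2], [0.5, -0.5, -0.7]] 468.4753283196354
spindle [([207.0, 277.0], 0.75, [459.0, 289.0]), ([195.0, 289.0], 0.6, [450.0, 335.0]), ([210.0, 214.0], 0.49, [628.0, 136.0])]
spindle_pin [([208.0, 276.0], 0.57, [458.0, 286.0]), ([312.0, 181.0], 0.48, [508.0, -185.0]), ([258.0, 179.0], 0.22, [636.0, -74.0])]
spindle_tip [([240.0, 252.0], 0.93, [458.0, 172.0]), ([312.0, 193.
[... 1132 characters left out ...]
417.0, 249.0], 0.78, [430.0, -375.0]), ([178.0, 237.0], 0.66, [462.0, 229.0])]
roller_mouth [([328.0, 216.0], 0.84, [514.0, -151.0]), ([354.0, 276.0], 0.81, [363.0, -214.0]), ([404.0, 262.0], 0.79, [397.0, -341.0])]
cradle [([341.0, 221.0], 0.57, [506.0, -194.0])]
stand [([177.0, 242.0], 0.57, [453.0, 243.0])]
stand_near [([146.0, 237.0], 0.85, [462.0, 307.0])]
stand_far [([196.0, 237.0], 0.95, [461.0, 181.0])]
ink_can [([149.0, 236.0], 0.57, [468.0, 320.0]), ([229.0, 159.0], 0.56, [679.0, 107.0])]
brass_weight [([272.0, 158.0], 0.49, [682.0, -10.0])]
ink_tin [([316.0, 156.0], 0.65, [686.0, -130.0])]
flat_brush [([309.0, 273.0], 0.66, [369.0, -107.0]), ([228.0, 161.0], 0.17, [674.0, 111.0])]
```

View pics/top0.png

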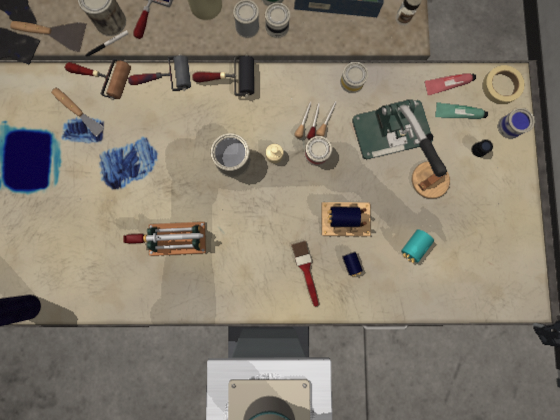

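View pics/scene0.png

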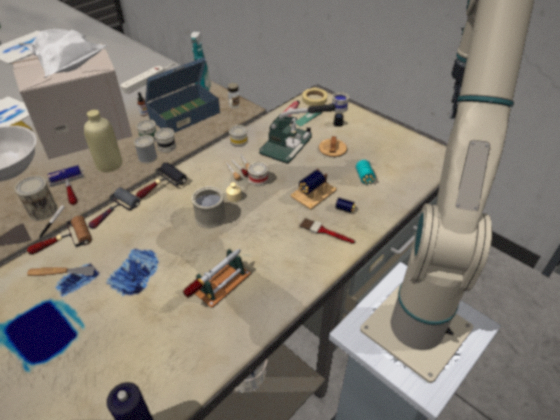

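The top view shows the spindle in its stand, handle at (133,238) and nose near (206,237). The navy roller lies in the cradle at (346,216) with its entry end to the left. The small navy roller (352,264) and the turquoise one (417,246) are the look-alikes.

```bash
cat > b.py <<'E'
from h import *
im=cv2.imread("pics/top0.png"); c1=im[215:262,115:215]; c2=im[195:242,310:380]
cv2.imwrite("pics/crop1.png",np.vstack([cv2.resize(c1,(800,376),interpolation=cv2.INTER_CUBIC)[:300],cv2.resize(c2,(447,300),interpolation=cv2.INTER_CUBIC).copy() if 0 else np.pad(cv2.resize(c2,(447,300),interpolation=cv2.INTER_CUBIC),((0,0),(0,353),(0,0)))]))
W=world("top",np.load("top0.npy"))
np.set_printoptions(suppress=True,linewidth=200,precision=0)
print("bench z",np.nanmedian(W[280:300,150:250,2]),np.nanmedian(W[225:235,380:395,2]))
def prof(r0,r1,cs):
    for c in cs:
        w=W[r0:r1,c]; i=np.nanargmax(w[:,2]); m=w[:,2]>w[i,2]-8
        print(c,"y",w[i,1].round(),"zmax",w[i,2].round(1),"xmid",(w[m,0].min()+w[m,0].max())/2, m.sum(), w[m,0].round(),w[m,2].round())
prof(225,250,range(122,210,3)); print(); prof(200,235,range(320,376,3))
E
python3 b.py
```

```text
bench z -0.06523459738378203 0.2364660123340997
122 y 389.0 zmax 4.7 xmid 466.0271865157204 23 [498. 495. 492. 490. 487. 485. 482. 479. 477. 474. 471. 468. 466. 463. 460. 458. 452. 450. 447. 445. 442. 439. 434.] [-0.  0.  2. -2. -2. -0.  3.  2. -1.  0.  0.  3. -3.  5.  1. -2.  3.  1. -2. -1.  2.  1. -3.]
125 y 356.0 zmax 79.9 xmid 457.29860543636005 8 [466. 464. 461. 458. 456. 453. 451. 449.] [77. 74. 78. 80. 78. 80. 75. 73.]
128 y 347.0 zmax 84.0 xmid 458.2209419402982 9 [468. 466. 463. 461. 458. 456. 453. 451. 448.] [81. 82. 83. 82. 84. 82. 82. 81. 79.]
131 y 340.0 zmax 85.1 xmid 458.25497635315656 9 [468. 466. 463. 460. 458. 456. 453. 451. 448.] [78. 81. 85. 84. 81. 79. 81. 81. 80.]
134 y 333.0 zmax 83.2 xmid 458.22186876437223 9 [468. 466. 463. 461. 458. 456. 453. 451. 448.] [80. 79. 83. 80. 80. 83. 79. 81. 79.]
137 y 325.0 zmax 86.0 xmid 459.3648452063385 7 [468. 465. 463. 461. 458. 453. 451.] [81. 86. 84. 82. 84. 81. 80.]
140 y 318.0 zmax 84.4 xmid 459.4400696291558 10 [471. 468. 465. 463. 460. 458. 456. 453. 451. 448.] [79. 80. 83. 82. 84. 81. 82. 84. 84. 79.]
143 y 311.0 zmax
[... 6121 characters left out ...]
. 10. 10. 13. 11. 14. 12. 12. 16. 12. 14. 15. 13. 16. 13. 12. 15. 15. 11.]
371 y -274.0 zmax 5.8 xmid 518.0575826174876 30 [564. 559. 556. 553. 551. 547. 545. 542. 539. 536. 534. 531. 526. 520. 515. 513. 510. 507. 504. 502. 499. 496. 494. 490. 488. 485. 483. 480. 475. 472.] [-0. -0. -1. -1. -1.  4.  2.  1.  3.  6. -2.  1.  2.  2.  3. -0.  3. -0.  2. -0.  2.  4. -1.  6.  1.  2.  2. -0.  2.  4.]
374 y -283.0 zmax 5.3 xmid 517.9210866290664 28 [564. 561. 558. 553. 551. 545. 542. 540. 534. 531. 529. 523. 520. 518. 515. 512. 510. 504. 501. 496. 494. 488. 486. 483. 480. 477. 475. 472.] [ 1.  2.  4.  2. -0. -0.  3.  1. -1.  0.  0.  2.  5.  3. -2.  1.  1. -1.  4.  1. -2. -0. -1.  3. -2.  1. -1.  4.]
```

View pics/crop1.png

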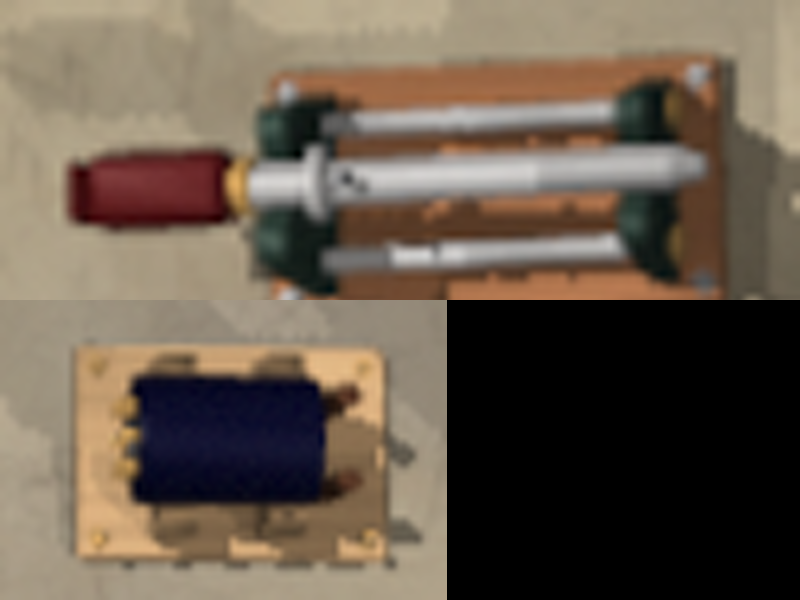

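The crops show the spindle's line tilted a little from world y, with collar, pin and nose visible. The roller is nearly aligned with world y: teeth on the left, two dowels on the right. Next I'll fit the axes.

```bash
cat > c.py <<'E'
from h import *
from scipy.optimize import least_squares
def cyl(P,r,x0):  # x = a+b*(y-yc), z = c+d(y-yc)
    yc=P[:,1].mean()
    def f(p):
        dy=P[:,1]-yc; return np.hypot((P[:,0]-p[0]-p[1]*dy)/np.sqrt(1+p[1]**2),P[:,2]-p[2]-p[3]*dy)-r
    s=least_squares(f,[x0,0,60,0],loss='soft_l1'); return s.x,yc,np.std(s.fun)
np.set_printoptions(suppress=True,precision=3)
im,d=cams.get_image("top")
D=[np.load("top0.npy"),d]+[cams.get_image("top")[1] for _ in range(6)]
W=np.nanmean([world("top",x) for x in D],0); np.save("W.npy",W)
def box(x0,x1,y0,y1,z0,z1): 
    m=(W[...,0]>x0)&(W[...,0]<x1)&(W[...,1]>y0)&(W[...,1]<y1)&(W[...,2]>z0)&(W[...,2]<z1); return W[m]
print("roller",cyl(box(485,540,-227,-162,68,95),26,514))
print("rod",cyl(box(452,474,190,270,70.,84),7,463))
h=box(440,480,313,362,76,90); print("handle",h.min(0),h.max(0)); 
vx,vy,a,b=cv2.fitLine(h[:,:2].astype(np.float32),cv2.DIST_L2,0,.01,.01).ravel(); print("hline",vx/vy,a,b)
r=box(485,540,-300,-100,78,95); print("rubber y",np.percentile(r[:,1],[0,1,99,100]))
r=box(485,540,-300,-232,60,95); print("dowels",r[r[:,0]>514].mean(0),r[r[:,0]<514].mean(0))
r=box(440,590,-290,-120,8,18); print("board",cv2.minAreaRect(r[:,:2].astype(np.float32)))
r=box(420,510,140,320,7,16); print("stand board",cv2.minAreaRect(r[:,:2].astype(np.float32)))
for y in (100,): pass
r=box(430,500,150,310,71,80); r=r[abs(r[:,0]-463)>12]; print("cheeks",r[r[:,1]>240].mean(0),r[r[:,1]<240].mean(0), len(r))
E
python3 c.py
```

```text
roller (array([513.844,   0.011,  60.164,   0.001]), np.float64(-194.01783912041168), np.float64(0.5673167397107018))
rod (array([463.378,  -0.041,  70.034,   0.001]), np.float64(229.43477615863432), np.float64(0.691931200556854))
handle [448.202 313.64   76.373] [470.832 361.782  83.589]
hline -0.040525384 458.6041 336.2098
rubber y [-228.34  -227.917 -157.952 -157.737]
dowels [ 529.556 -239.636   70.992] [ 495.844 -239.814   72.336]
board ((513.1031494140625, -205.39990234375), (129.81105041503906, 88.68293762207031), 89.92188262939453)
stand board ((462.8875427246094, 242.97567749023438), (83.93017578125, 147.3979949951172), 2.468838930130005)
cheeks [457.289 298.618  74.066] [466.004 188.055  73.984] 80
```

Careful with the scale: shifts go in shares of 50 mm and turns go in shares of 2 pi rad. That gives: -0.145 rad is -0.0231.

```bash
echo '[[0,0,0,0,0,-0.0231,85],[0,0,0,0,0,-0.0231,85],[0,0,0,0,0,-0.0231,85],[0,0,0,0,0,-0.0231,85],[0,0,0,0,0,-0.0231,85],[0,0,0,0,0,-0.0231,85],[0,0,0,0,0,-0.0231,85],[0,0,0,0,0,-0.0231,85]]' > path.dat && python3 -m creep path.dat
echo '[[0.76,0.52,0,0,0,0,85],[0.76,0.52,0,0,0,0,85],[0.76,0.52,0,0,0,0,85],[0.76,0.52,0,0,0,0,85],[0.76,0.52,0,0,0,0,85],[0.76,0.52,0,0,0,0,85],[0.76,0.52,0,0,0,0,85],[0.76,0.52,0,0,0,0,85],[0.76,0.52,0,0,0,0,85],[0.76,0.52,0,0,0,0,85],[0.76,0.52,0,0,0,0,85]]' > path.dat && python3 -m creep path.dat
cat >> h.py <<'E'
def to(p,rpy):
    s=read_state(); A=R.from_euler('xyz',s['tool_rot']); B=R.from_euler('xyz',rpy)
    print("at",s['eef_pos'].round(1),s['tool_rot'].round(4),"F",s['force'].round(1),"T",s['torque'].round(2),"w",round(s['width'],1),"t",s['clock'])
    print("move in tool axes",A.inv().apply(np.array(p)-s['eef_pos']).round(2),"rot",(A.inv()*B).as_rotvec().round(4))
E
python3 -c "
from h import *
to([458.9,339,110],[np.pi,0,1.612])"
```

```text
clock: 2.55
eef_pos: [283.7, -584.8, 231.3]
tool_rot: [-3.142, 0.0, 1.618]
force: [-1.0, -0.2, -0.8]
width: 85.4
gripper_force: 0.0
clock: 3.65
eef_pos: [553.3, -153.9, 231.5]
tool_rot: [3.141, 0.0, 1.612]
force: [0.1, 0.3, 0.6]
width: 84.7
gripper_force: 0.0
at [ 553.3 -153.9  231.5] [3.1412e+00 4.0000e-04 1.6115e+00] F [0.1 0.3 0.6] T [-0.02 -0.02 -0.02] w 84.7 t 3.65
move in tool axes [496.41 -74.29 121.31] rot [ 0.0004  0.0004 -0.0005]
```

Scaled: 45 mm is 0.9, 20 mm is 0.4.

```bash
echo '[[0.9,-0.134,0.1,0,0,0,85],[0.9,-0.134,0.1,0,0,0,85],[0.9,-0.134,0.1,0,0,0,85],[0.9,-0.134,0.1,0,0,0,85],[0.9,-0.134,0.1,0,0,0,85],[0.9,-0.134,0.1,0,0,0,85],[0.9,-0.134,0.1,0,0,0,85],[0.9,-0.134,0.1,0,0,0,85],[0.9,-0.134,0.1,0,0,0,85],[0.9,-0.134,0.1,0,0,0,85],[0.9,-0.134,0.1,0,0,0,85],[0,0,0.4,0,0,0,85]]' > path.dat && python3 -m creep path.dat
echo '[[0,0,0.4,0,0,0,85],[0,0,0.4,0,0,0,85],[0,0,0,0,0,0,85]]' > path.dat && python3 -m creep path.dat
python3 -c "
from h import *
to([458.9,339,52],[np.pi,0,1.612])"
```

```text
clock: 4.85
eef_pos: [456.8, 346.3, 158.2]
tool_rot: [3.138, -0.01, 1.622]
force: [0.5, -0.2, 0.2]
width: 85.2
gripper_force: 0.0
clock: 5.15
eef_pos: [457.1, 334.9, 114.1]
tool_rot: [-3.138, 0.003, 1.612]
force: [-1.1, -0.1, 0.3]
width: 85.3
gripper_force: 0.0
at [457.1 334.9 114.1] [-3.1378e+00  3.1000e-03  1.6121e+00] F [-1.1 -0.1  0.3] T [ 0.02 -0.01  0.03] w 85.3 t 5.15
move in tool axes [ 4.19  2.19 62.08] rot [-0.0038  0.0031  0.0001]
```

Scaled: 15 mm is 0.3, 8 mm is 0.16.

```bash
echo '[[0.08,0.04,0.3,0,0,0,85],[0,0,0.3,0,0,0,85],[0,0,0.3,0,0,0,85],[0,0,0.16,0,0,0,85],[0,0,0.12,0,0,0,85],[0,0,0,0,0,0,85],[0,0,0,0,0,0,85]]' > path.dat && python3 -m creep path.dat
python3 -c "
from h import *
to([458.9,339,52],[np.pi,0,1.612])"
```

```text
clock: 5.85
eef_pos: [460.7, 340.5, 57.8]
tool_rot: [3.141, -0.001, 1.612]
force: [-0.5, 0.2, 0.5]
width: 84.9
gripper_force: 0.0
at [460.7 340.5  57.8] [ 3.1408e+00 -6.0000e-04  1.6117e+00] F [-0.5  0.2  0.5] T [-0.03  0.02  0.04] w 84.9 t 5.85
move in tool axes [-1.46 -1.9   5.76] rot [ 0.0008 -0.0006 -0.0003]
```

Scaled: 5.8 mm is 0.116, -1.9 mm is -0.038.

```bash
echo '[[-0.03,-0.038,0.116,0,0,0,85],[0,0,0,0,0,0,32],[0,0,0,0,0,0,32],[0,0,0,0,0,0,32],[0,0,0,0,0,0,32],[0,0,0,0,0,0,32]]' > path.dat && python3 -m creep path.dat
python3 -c "
from h import *
to([458.9,339,52],[np.pi,0,1.612])
im,d=cams.get_image('top');cv2.imwrite('pics/g.png',cv2.resize(im[190:270,90:230],(784,448)))"
echo '[[0,0,0,0,0,0,27],[0,0,0,0,0,0,25],[0,0,0,0,0,0,23],[0,0,0,0,0,0,20],[0,0,0,0,0,0,20],[0,0,0,0,0,0,20],[0,0,0,0,0,0,20]]' > path.dat && python3 -m creep path.dat
python3 -c "
from h import *
to([458.9,339,52],[np.pi,0,1.612])"
```

```text
clock: 6.45
eef_pos: [458.6, 338.7, 51.6]
tool_rot: [3.141, -0.0, 1.612]
force: [0.2, -0.9, -0.4]
width: 32.1
gripper_force: 0.0
at [458.6 338.7  51.6] [ 3.1414e+00 -1.0000e-04  1.6118e+00] F [ 0.2 -0.9 -0.4] T [0.05 0.   0.01] w 32.1 t 6.45
move in tool axes [ 0.28  0.29 -0.38] rot [ 0.0002 -0.0001 -0.0002]
clock: 7.2
eef_pos: [458.1, 338.7, 51.6]
tool_rot: [-3.141, 0.0, 1.612]
force: [-3.3, -0.5, 2.8]
width: 23.3
gripper_force: 59.2
at [458.1 338.7  51.6] [-3.1410e+00  2.0000e-04  1.6119e+00] F [-3.3 -0.5  2.8] T [-0.11  0.58 -0.05] w 23.3 t 7.2
move in tool axes [ 0.31  0.84 -0.42] rot [-0.0006  0.0002 -0.0001]
```

Scaled: -25 mm is -0.5, -20 mm is -0.4, 0.047 rad is 0.0075.

```bash
echo '[[0,0,-0.2,0,0,0,20],[0,0,-0.4,0,0,0,20],[0,0,-0.5,0,0,0,20],[0,0,-0.5,0,0,0,20],[0,0,-0.4,0,0,0.0075,20],[0,0,0,0,0,0,20],[0,0,0,0,0,0,20]]' > path.dat && python3 -m creep path.dat
python3 -c "
from h import *
to([514.8,48,110],[np.pi,0,1.565])"
```

```text
clock: 7.9
eef_pos: [459.0, 338.5, 151.7]
tool_rot: [3.14, -0.0, 1.565]
force: [-0.9, -0.0, -0.8]
width: 23.4
gripper_force: 59.1
at [459.  338.5 151.7] [ 3.1403e+00 -4.0000e-04  1.5652e+00] F [-0.9 -0.  -0.8] T [0.11 0.   0.03] w 23.4 t 7.9
move in tool axes [-290.16   57.32   41.71] rot [ 0.0013 -0.0004  0.0002]
```

Scaled: -36 mm is -0.72, -30 mm is -0.6.

```bash
echo '[[-0.4,0.08,0,0,0,0,20],[-0.72,0.14,0,0,0,0,20],[-0.72,0.14,0,0,0,0,20],[-0.72,0.14,0.1,0,0,0,20],[-0.72,0.14,0.14,0,0,0,20],[-0.72,0.14,0.14,0,0,0,20],[-0.72,0.14,0.14,0,0,0,20],[-0.6,0.12,0.14,0,0,0,20],[-0.34,0.08,0.12,0,0,0,20],[-0.14,0.026,0.054,0,0,0,20],[0,0,0,0,0,0,20],[0,0,0,0,0,0,20]]' > path.dat && python3 -m creep path.dat
echo '[[0,0,0.2,0,0,0,20],[0,0,0.4,0,0,0,20],[0,0,0.4,0,0,0,20],[0,0,0.3,0,0,0,20],[0,0,0,0,0,0,20],[0,0,0,0,0,0,20]]' > path.dat && python3 -m creep path.dat
cat > d.py <<'E'
from h import *
import sys; exec(open("c.py").read().split("np.set_printoptions")[0].split("import *")[1] if 0 else "")
from scipy.optimize import least_squares
src=open("c.py").read(); exec(src[src.index("def cyl"):src.index("np.set")])
np.set_printoptions(suppress=True,precision=3)
to([514.8,48,41.6],[np.pi,0,1.565])
L=[cams.get_image("top") for _ in range(6)]
W=np.nanmean([world("top",d) for _,d in L],0); cv2.imwrite("pics/%s.png"%sys.argv[1],cv2.resize(L[0][0][180:255,230:380],(800,400),interpolation=cv2.INTER_CUBIC))
def box(x0,x1,y0,y1,z0,z1):
    m=(W[...,0]>x0)&(W[...,0]<x1)&(W[...,1]>y0)&(W[...,1]<y1)&(W[...,2]>z0)&(W[...,2]<z1); return W[m]
r=box(485,540,-240,-130,78,95); print("rubber y",np.percentile(r[:,1],[1,99])); ya,yb=np.percentile(r[:,1],[1,99])
print("roller",cyl(box(485,540,ya+1,yb-4,68,95),26,514))
y0=float(sys.argv[2]); zc=float(sys.argv[3]); P=box(502,527,y0,y0+80,zc-2,zc+12); print("rod",cyl(P,7,514),len(P))
t=box(500,530,-150,y0+20,zc-4,zc+14); print("tip y",t[:,1].min(), [(m['position'],m['confidence'],ray("top",m['position'],zc).round(1)) for m in models.mark_of("spindle_tip","top")[:2]])
E
python3 d.py p1 -105 61
```

```text
clock: 9.1
eef_pos: [513.7, 49.8, 109.6]
tool_rot: [-3.141, -0.001, 1.567]
force: [-0.1, 0.5, -1.7]
width: 23.2
gripper_force: 59.0
clock: 9.7
eef_pos: [513.8, 49.3, 44.7]
tool_rot: [-3.141, -0.0, 1.566]
force: [0.4, 0.0, -1.0]
width: 23.4
gripper_force: 58.9
at [513.8  49.3  44.7] [-3.141 -0.     1.566] F [ 0.4  0.  -1. ] T [ 0.06 -0.02 -0.02] w 23.4 t 9.7
move in tool axes [-1.33  0.96  3.08] rot [-0.001 -0.     0.001]
rubber y [-227.839 -157.872]
roller (array([513.846,   0.012,  60.177,   0.001]), np.float64(-193.91291512312898), np.float64(0.6354737782907303))
rod (array([512.561,   0.208,  76.117,   0.036]), np.float64(-95.25799805727794), np.float64(1.6359961705198722)) 42
tip y -149.94075542176407 [([319.1, 217.8], 0.62, array([ 509.5, -128.7,   61. ]))]
```

View pics/p1.png

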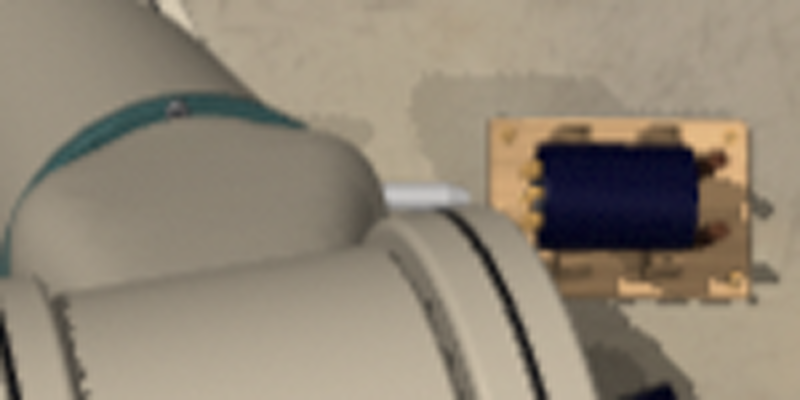

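The rod shows beyond the arm between px columns 302 and 318. The nose tip is at y ≈ -126, close to in line with the bore. I'll measure that part on its own.

```bash
cat > e.py <<'E'
from h import *
np.set_printoptions(suppress=True,precision=1,linewidth=180)
L=[world("top",cams.get_image("top")[1]) for _ in range(8)]; W=np.nanmedian(L,0)
for c in range(300,321,2):
    w=W[208:226,c]; m=(w[:,2]>45)&(w[:,2]<90); w=w[m]
    if len(w): print(c,w[:,1].mean().round(1),"xmid",((w[:,0].min()+w[:,0].max())/2).round(2),w[:,0],w[:,2])
E
python3 e.py
```

```text
302 -84.5 xmid 517.07 [518.4 515.8] [69.1 69.4]
304 -89.5 xmid 513.35 [518.2 515.6 513.1 510.7 508.5] [70.2 70.8 70.3 69.4 66.2]
306 -94.6 xmid 513.43 [518.5 515.7 513.3 510.7 508.3] [67.5 69.6 69.  69.3 67.5]
308 -99.5 xmid 513.3 [518.4 515.5 513.  510.5 508.2] [68.5 71.9 71.1 70.8 68.6]
310 -104.7 xmid 513.31 [518.4 515.7 513.  510.6 508.2] [68.3 70.  70.9 69.4 68.4]
312 -109.8 xmid 513.38 [518.4 515.9 513.  510.5 508.3] [68.  68.  70.8 70.6 67.2]
314 -114.8 xmid 513.36 [518.5 515.7 513.1 510.5 508.2] [67.2 69.7 70.4 70.6 68.2]
316 -120.0 xmid 512.24 [515.8 513.1 510.6 508.7] [68.4 69.5 69.3 63.9]
```

Scaled: -5 mm is -0.1, 3.2 mm is 0.064.

```bash
echo '[[0,0.02,0.064,0,0,0,20],[0,0,0,0,0,0,20],[-0.1,0,0,0,0,0,20],[-0.1,0,0,0,0,0,20],[-0.1,0,0,0,0,0,20],[-0.1,0,0,0,0,0,20],[-0.08,0,0,0,0,0,20],[0,0,0,0,0,0,20]]' > path.dat && python3 -m creep path.dat
echo '[[-0.06,0,0,0,0,0,20],[-0.06,0,0,0,0,0,20],[-0.06,0,0,0,0,0,20],[0,0,0,0,0,0,20]]' > path.dat && python3 -m creep path.dat
echo '[[-0.08,0,0,0,0,0,20],[-0.08,0,0,0,0,0,20],[-0.08,0,0,0,0,0,20],[0,0,0,0,0,0,20]]' > path.dat && python3 -m creep path.dat
python3 -c "
from h import *
to([514.8,48,41.6],[np.pi,0,1.565])"
python3 d.py p2 -105 60 | grep r
```

```text
clock: 11.25
eef_pos: [514.8, 23.3, 41.6]
tool_rot: [-3.141, 0.0, 1.563]
force: [0.1, -0.1, -1.6]
width: 23.2
gripper_force: 58.9
clock: 11.65
eef_pos: [514.8, 14.7, 41.6]
tool_rot: [-3.141, 0.0, 1.564]
force: [0.6, -0.7, -1.3]
width: 23.4
gripper_force: 58.9
clock: 12.05
eef_pos: [514.7, 2.2, 41.6]
tool_rot: [-3.141, 0.001, 1.564]
force: [0.2, 0.5, -1.8]
width: 22.8
gripper_force: 58.9
at [514.7   2.2  41.6] [-3.1414e+00  6.0000e-04  1.5635e+00] F [ 0.2  0.5 -1.8] T [ 0.08  0.03 -0.02] w 22.8 t 12.05
move in tool axes [45.76 -0.23 -0.05] rot [-0.0002  0.0006 -0.0015]
move in tool axes [45.76 -0.23 -0.05] rot [-0.     0.001 -0.002]
rubber y [-228.173 -163.539]
roller (array([513.805,   0.006,  60.149,   0.008]), np.float64(-198.36418552789885), np.float64(0.676199807372669))
rod (array([514.,   0.,  60.,   0.]), np.float64(nan), np.float64(nan)) 0<string>:2: RuntimeWarning: Mean of empty slice.
  ret = ret.dtype.type(ret / rcount)
  ret = _var(a, axis=axis, dtype=dtype, out=out, ddof=ddof,
  arrmean = um.true_divide(arrmean, div, out=arrmean,
  ret = ret.dtype.type(ret / rcount)
Traceback (most recent call last):
  File "d.py", line 14, in <module>
    t=box(500,530,-150,y0+20,zc-4,zc+14); print("tip y",t[:,1].min(), [(m['position'],m['confidence'],ray("top",m['position'],zc).round(1)) for m in models.mark_of("spindle_tip","top")[:2]])
                                                        ~~~~~~~~~~^^
ValueError: zero-size array to reduction operation minimum which has no identity
```

Scaled: -6 mm is -0.12.

```bash
echo '[[-0.12,0,0,0,0,0,20],[-0.12,0,0,0,0,0,20],[-0.12,0,0,0,0,0,20],[-0.12,0,0,0,0,0,20],[0,0,0,0,0,0,20]]' > path.dat && python3 -m creep path.dat
echo '[[-0.12,0,0,0,0,0,20],[-0.12,0,0,0,0,0,20],[-0.12,0,0,0,0,0,20],[-0.12,0,0,0,0,0,20],[0,0,0,0,0,0,20]]' > path.dat && python3 -m creep path.dat
echo '[[-0.12,0,0,0,0,0,20],[-0.12,0,0,0,0,0,20],[-0.12,0,0,0,0,0,20],[-0.12,0,0,0,0,0,20],[0,0,0,0,0,0,20]]' > path.dat && python3 -m creep path.dat
cat > f.py <<'E'
from h import *
import sys
im,d=cams.get_image("top"); W=world("top",d); m=(abs(W[...,0]-514)<27)&(W[...,1]<-150)&(W[...,1]>-240)&(W[...,2]>80)&(W[...,2]<95)
print("rubber y",np.percentile(W[m][:,1],[1,99])); to([514.8,-80,41.6],[np.pi,0,1.565])
if len(sys.argv)>1:
    cv2.imwrite("pics/%s_t.png"%sys.argv[1],cv2.resize(im[180:255,230:380],(800,400),interpolation=cv2.INTER_CUBIC))
    im,_=cams.get_image("scene"); cv2.imwrite("pics/%s.png"%sys.argv[1],cv2.resize(im[130:230,240:390],(800,533),interpolation=cv2.INTER_CUBIC))
E
python3 f.py p3
```

```text
clock: 12.85
eef_pos: [514.6, -22.4, 41.6]
tool_rot: [-3.141, 0.001, 1.563]
force: [-0.3, 0.0, -1.2]
width: 22.8
gripper_force: 59.0
clock: 13.35
eef_pos: [514.4, -46.2, 41.6]
tool_rot: [-3.141, 0.001, 1.563]
force: [0.0, -0.7, -1.8]
width: 23.0
gripper_force: 59.0
clock: 13.85
eef_pos: [514.2, -70.2, 41.6]
tool_rot: [-3.141, 0.001, 1.563]
force: [0.2, -0.0, -1.7]
width: 23.3
gripper_force: 59.0Traceback (most recent call last):
  File "f.py", line 4, in <module>
    print("rubber y",np.percentile(W[m][:,1],[1,99])); to([514.8,-80,41.6],[np.pi,0,1.565])
                     ~~~~~~~~~~~~~^^^^^^^^^^^^^^^^^^
    return _quantile_unchecked(
        a, q, axis, out, overwrite_input, method, keepdims, weights)
    return _ureduce(a,
                    func=_quantile_ureduce_func,
    ...<5 lines>...
                    overwrite_input=overwrite_input,
                    method=method)
    r = func(a, **kwargs)
    result = _quantile(arr,
                       quantiles=q,
    ...<2 lines>...
                       out=out,
                       weights=wgt)
    slices_having_nans = np.isnan(arr[-1, ...])
                                  ~~~^^^^^^^^^
IndexError: index -1 is out of bounds for axis 0 with size 0
```

Scaled: -3 mm is -0.06, -2 mm is -0.04.

```bash
sed -i 's/^print("rubber y".*; to/to/' f.py
echo '[[-0.06,0,0,0,0,0,20],[-0.06,0,0,0,0,0,20],[-0.04,0,0,0,0,0,20],[-0.04,0,0,0,0,0,20],[0,0,0,0,0,0,20]]' > path.dat && python3 -m creep path.dat
echo '[[-0.03,0,0,0,0,0,20],[-0.03,0,0,0,0,0,20],[0,0,0,0,0,0,20]]' > path.dat && python3 -m creep path.dat
echo '[[-0.02,0,0,0,0,0,20],[-0.02,0,0,0,0,0,20],[0,0,0,0,0,0,20]]' > path.dat && python3 -m creep path.dat
echo '[[-0.02,0,0,0,0,0,20],[-0.02,0,0,0,0,0,20],[0,0,0,0,0,0,20]]' > path.dat && python3 -m creep path.dat
python3 f.py p3
```

```text
clock: 14.4
eef_pos: [514.3, -79.1, 41.6]
tool_rot: [-3.142, 0.0, 1.564]
force: [-1.0, -0.1, -1.4]
width: 22.8
gripper_force: 59.0
clock: 14.7
eef_pos: [514.3, -82.0, 41.6]
tool_rot: [-3.142, 0.0, 1.564]
force: [-0.2, 0.7, -1.3]
width: 23.1
gripper_force: 59.0
clock: 15.0
eef_pos: [514.3, -83.9, 41.6]
tool_rot: [3.142, 0.0, 1.565]
force: [-0.5, -0.8, -1.6]
width: 23.2
gripper_force: 59.0
clock: 15.3
eef_pos: [514.3, -85.4, 41.6]
tool_rot: [3.141, -0.0, 1.565]
force: [0.2, 0.8, -2.1]
width: 22.9
gripper_force: 59.0
at [514.3 -85.5  41.6] [ 3.1415e+00 -3.0000e-04  1.5649e+00] F [-0.3  0.4 -2.2] T [ 0.31 -0.01  0.02] w 23.4 t 15.35
move in tool axes [5.48 0.46 0.04] rot [ 0.0001 -0.0003 -0.0001]
```

View pics/p3.png

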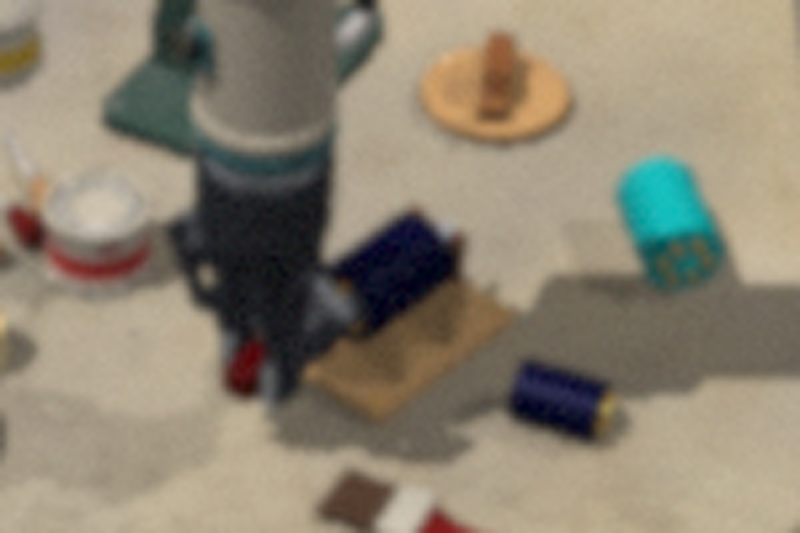

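The scene picture shows the spindle through the roller, with the bright nose out between the dowels at (445,230) and the gripper clear of the rubber. I'll ease the pin onto the teeth.

Scaled: -1 mm is -0.02.

```bash
for i in 1; do echo '[[-0.02,0,0,0,0,0,20],[-0.02,0,0,0,0,0,20],[0,0,0,0,0,0,20]]' > path.dat && python3 -m creep path.dat
echo '[[-0.02,0,0,0,0,0,20],[-0.02,0,0,0,0,0,20],[0,0,0,0,0,0,20]]' > path.dat && python3 -m creep path.dat; done; python3 f.py
```

```text
clock: 15.7
eef_pos: [514.3, -87.8, 41.6]
tool_rot: [3.141, -0.0, 1.565]
force: [-0.3, 1.2, -1.6]
width: 23.3
gripper_force: 59.0
clock: 16.0
eef_pos: [514.3, -90.0, 41.6]
tool_rot: [3.141, 0.0, 1.564]
force: [-0.4, 1.0, -1.7]
width: 23.5
gripper_force: 59.0
at [514.3 -90.   41.6] [3.1416e+00 2.0000e-04 1.5645e+00] F [-0.1  1.1 -0.5] T [0.38 0.   0.05] w 23.2 t 16.05
move in tool axes [9.97 0.48 0.02] rot [ 0.      0.0002 -0.0005]
```

Scaled: -0.5 mm is -0.01.

```bash
echo '[[-0.01,0,0,0,0,0,20],[-0.01,0,0,0,0,0,20],[0,0,0,0,0,0,20]]' > path.dat && python3 -m creep path.dat | sed -n '2p;4p'
echo '[[-0.01,0,0,0,0,0,20],[0,0,0,0,0,0,20]]' > path.dat && python3 -m creep path.dat| sed -n '2p;4p'; python3 f.py
```

```text
eef_pos: [514.3, -90.7, 41.6]
force: [-0.2, 1.5, -1.5]
eef_pos: [514.3, -91.3, 41.6]
force: [-0.2, 1.4, -1.5]
at [514.3 -91.3  41.6] [3.1415e+00 1.0000e-04 1.5647e+00] F [ 0.4  2.5 -2.4] T [ 0.4   0.03 -0.02] w 23.3 t 16.6
move in tool axes [11.26  0.47  0.02] rot [ 0.0001  0.0001 -0.0003]
```

Scaled: -0.5 mm is -0.01.

```bash
echo '[[-0.01,0,0,0,0,0,20],[0,0,0,0,0,0,20]]' > path.dat && python3 -m creep path.dat | sed -n '2p;4p'
echo '[[-0.01,0,0,0,0,0,20],[0,0,0,0,0,0,20]]' > path.dat && python3 -m creep path.dat| sed -n '2p;4p';echo '[[-0.01,0,0,0,0,0,20],[0,0,0,0,0,0,20]]' > path.dat && python3 -m creep path.dat| sed -n '2p;4p'; python3 f.py
```

```text
eef_pos: [514.2, -91.8, 41.6]
force: [0.6, 0.4, -1.3]
eef_pos: [514.2, -92.1, 41.6]
force: [0.9, 1.3, -1.5]
eef_pos: [514.2, -92.2, 41.6]
force: [-0.7, 2.5, -0.2]
at [514.2 -92.2  41.6] [ 3.1416e+00 -6.0000e-04  1.5651e+00] F [-0.5  3.4 -0.9] T [ 0.8  -0.    0.02] w 23.2 t 17.25
move in tool axes [12.21  0.51  0.02] rot [ 0.     -0.0006  0.0001]
```

Scaled: -0.5 mm is -0.01.

```bash
echo '[[-0.01,0,0,0,0,0,20],[0,0,0,0,0,0,20]]' > path.dat && python3 -m creep path.dat | sed -n '2p;4p'; python3 f.py; python3 -c "
from h import *
print(read_state()['qpos'].round(2))"
```

```text
eef_pos: [514.2, -92.3, 41.6]
force: [-1.0, 5.6, -0.4]
at [514.2 -92.3  41.6] [ 3.1415e+00 -1.0000e-03  1.5654e+00] F [ 0.4  5.5 -1.1] T [ 1.12  0.11 -0.05] w 22.5 t 17.5
move in tool axes [12.31  0.51  0.03] rot [ 0.0001 -0.001   0.0004]
[ 0.29  0.76 -0.24  2.01  0.41  0.42 -0.28]
```

Scaled: -0.74 mm is -0.0148, 0.04 rad is 0.0064.

```bash
echo '[[0,-0.0148,0,0.0064,0,0,20],[0,-0.0148,0,0.0064,0,0,20],[0,0,0,0,0,0,20]]' > path.dat && python3 -m creep path.dat | sed -n '2,4p'; echo '[[0,-0.0148,0,0.0064,0,0,20],[0,-0.0148,0,0.0064,0,0,20],[0,0,0,0,0,0,20]]' > path.dat && python3 -m creep path.dat | sed -n '2,4p';  python3 f.py
```

```text
eef_pos: [513.7, -92.4, 41.5]
tool_rot: [-3.062, -0.001, 1.565]
force: [0.7, 5.1, -1.0]
eef_pos: [512.4, -92.5, 41.5]
tool_rot: [-2.984, -0.001, 1.565]
force: [1.8, 4.8, -0.9]
at [512.5 -92.5  41.6] [-2.9848e+00 -1.0000e-03  1.5649e+00] F [ 1.4  4.8 -2.2] T [ 1.19 -0.63 -0.13] w 23.2 t 18.15
move in tool axes [12.5   2.24 -0.31] rot [-1.568e-01 -1.000e-03 -1.000e-04]
```

Scaled: -0.9 mm is -0.018, 0.04 rad is 0.0064.

```bash
echo '[[0,-0.018,0,0.0064,0,0,20],[0,-0.018,0,0.0064,0,0,20],[0,0,0,0,0,0,20]]' > path.dat && python3 -m creep path.dat | sed -n '2,4p'; python3 f.py; echo '[[0,-0.018,0,0.0064,0,0,20],[0,-0.018,0,0.0064,0,0,20],[0,0,0,0,0,0,20]]' > path.dat && python3 -m creep path.dat | sed -n '2,4p';  python3 f.py
```

```text
eef_pos: [509.8, -93.6, 41.8]
tool_rot: [-2.902, 0.001, 1.564]
force: [1.2, 2.5, -0.9]
at [509.7 -93.6  41.9] [-2.9034e+00  6.0000e-04  1.5644e+00] F [ 0.8  3.5 -1. ] T [ 0.63 -0.42 -0.14] w 23.1 t 18.5
move in tool axes [13.68  4.88 -0.92] rot [-0.2382  0.0005 -0.0007]
eef_pos: [508.2, -94.8, 42.2]
tool_rot: [-2.823, 0.002, 1.564]
force: [0.4, -0.3, -1.4]
at [507.8 -94.7  42.3] [-2.8234e+00  2.0000e-03  1.5642e+00] F [ 0.8 -1.  -0.8] T [-0.01 -0.63  0.14] w 23.1 t 18.85
move in tool axes [14.75  6.73 -1.53] rot [-0.3182  0.0019 -0.0011]
```

Careful with the scale: shifts go in shares of 50 mm and turns go in shares of 2 pi rad. That gives: -0.7 mm is -0.014, 0.04 rad is 0.0064.

```bash
echo '[[-0.014,-0.014,0,0.0064,0,0,20],[-0.014,0,0,0,0,0,20],[0,0,0,0,0,0,20]]' > path.dat && python3 -m creep path.dat | sed -n '2,4p'; python3 f.py; echo '[[-0.014,-0.014,0,0.0064,0,0,20],[-0.014,0,0,0,0,0,20],[0,0,0,0,0,0,20]]' > path.dat && python3 -m creep path.dat | sed -n '2,4p';  python3 f.py
```

```text
eef_pos: [506.7, -95.3, 42.7]
tool_rot: [-2.783, 0.001, 1.564]
force: [0.5, -0.5, -1.7]
at [506.8 -95.2  42.8] [-2.7827e+00  8.0000e-04  1.5646e+00] F [ 1.6 -0.7 -2.2] T [ 0.02 -0.66  0.07] w 23.1 t 19.2
move in tool axes [15.25  7.87 -1.63] rot [-0.3589  0.0007 -0.0006]
eef_pos: [506.1, -96.2, 43.0]
tool_rot: [-2.742, 0.0, 1.565]
force: [0.4, -0.1, -1.1]
at [506.  -96.1  43.1] [-2.7420e+00  2.0000e-04  1.5647e+00] F [-0.5  1.2 -0.5] T [ 0.14 -0.56  0.01] w 23.3 t 19.55
move in tool axes [16.17  8.59 -2.03] rot [-3.996e-01  2.000e-04 -4.000e-04]
```

Scaled: -0.8 mm is -0.016, 0.5 mm is 0.01.

```bash
echo '[[-0.016,0.01,0,0,0,0,20],[-0.016,0,0,0,0,0,20],[0,0,0,0,0,0,20]]' > path.dat && python3 -m creep path.dat | sed -n '2,4p'; python3 f.py; echo '[[-0.016,0,0,0,0,0,20],[-0.016,0,0,0,0,0,20],[0,0,0,0,0,0,20]]' > path.dat && python3 -m creep path.dat | sed -n '2,4p';  python3 f.py
```

```text
eef_pos: [506.8, -97.8, 42.9]
tool_rot: [-2.742, 0.0, 1.565]
force: [0.3, -0.3, -1.3]
at [506.8 -97.7  42.9] [-2.7417e+00  1.0000e-04  1.5646e+00] F [-0.2 -0.2 -0.4] T [ 0.12 -0.5   0.02] w 23.4 t 19.9
move in tool axes [17.75  7.78 -1.87] rot [-0.3999  0.     -0.0004]
eef_pos: [506.9, -98.6, 42.9]
tool_rot: [-2.742, -0.001, 1.565]
force: [0.0, 1.8, -1.1]
at [506.9 -98.6  42.9] [-2.7416e+00 -7.0000e-04  1.5648e+00] F [ 0.3  1.4 -0.7] T [ 0.35 -0.46 -0.17] w 22.9 t 20.25
move in tool axes [18.65  7.71 -1.86] rot [-0.4    -0.0008 -0.    ]
```

Scaled: -0.6 mm is -0.012.

```bash
echo '[[-0.012,0,0,0,0,0,20],[0,0,0,0,0,0,20],[0,0,0,0,0,0,20]]' > path.dat && python3 -m creep path.dat | sed -n '2,4p'; python3 f.py; echo '[[-0.01,0,0,0,0,0,20],[0,0,0,0,0,0,20],[0,0,0,0,0,0,20]]' > path.dat && python3 -m creep path.dat | sed -n '2,4p';  python3 f.py
```

```text
eef_pos: [506.9, -99.1, 42.9]
tool_rot: [-2.742, -0.001, 1.565]
force: [-0.2, 3.6, -1.0]
at [506.9 -99.1  42.9] [-2.7416e+00 -8.0000e-04  1.5649e+00] F [-0.2  3.5 -0.4] T [ 0.78 -0.43 -0.25] w 23.0 t 20.6
move in tool axes [19.19  7.68 -1.84] rot [-0.4    -0.0008  0.    ]
eef_pos: [506.9, -99.2, 42.9]
tool_rot: [-2.742, -0.001, 1.565]
force: [0.3, 5.4, -0.4]
at [506.9 -99.2  42.9] [-2.7415e+00 -1.4000e-03  1.5649e+00] F [-0.3  4.5  0. ] T [ 0.97 -0.48 -0.47] w 23.0 t 20.95
move in tool axes [19.24  7.7  -1.86] rot [-4.001e-01 -1.400e-03  2.000e-04]
```

Scaled: -2.8 mm is -0.056, -1.8 mm is -0.036.

```bash
echo '[[0.012,0,0,0,0,0,20],[0,0,0,0,0,0,20],[0,-0.016,-0.036,0,0,0,20],[0,-0.016,-0.036,0,0,0,20],[0,-0.016,-0.036,0,0,0,20],[0,-0.024,-0.056,0,0,0,20],[0,-0.024,-0.056,0,0,0,20],[0,0,0,0,0,0,20]]' > path.dat && python3 -m creep path.dat; python3 f.py p4
```

```text
clock: 21.75
eef_pos: [506.8, -99.3, 55.2]
tool_rot: [-2.742, -0.001, 1.565]
force: [-1.3, 4.1, -5.7]
width: 23.3
gripper_force: 59.0
at [506.7 -99.3  55.1] [-2.7417e+00 -6.0000e-04  1.5646e+00] F [ 0.3  5.2 -5.8] T [ 1.55 -0.81 -0.44] w 23.0 t 21.8
move in tool axes [19.31 12.56  9.32] rot [-3.999e-01 -7.000e-04 -2.000e-04]
```

View pics/p4.png

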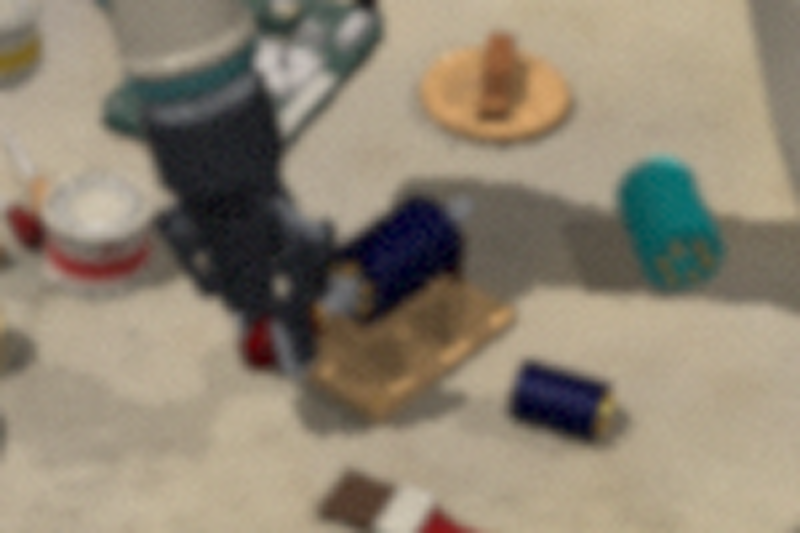

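The roller has risen on the spindle, just above its saddles, with the nose still out at the far end (460,208). I'll ease off the dowels and keep lifting.

Scaled: -4.6 mm is -0.092, -2.8 mm is -0.056.

```bash
echo '[[0.016,0,0,0,0,0,20],[0,0,0,0,0,0,20],[0,-0.024,-0.056,0,0,0,20],[0,-0.024,-0.056,0,0,0,20],[0,-0.04,-0.092,0,0,0,20],[0,-0.04,-0.092,0,0,0,20],[0,-0.04,-0.092,0,0,0,20],[0,0,0,0,0,0,20]]' > path.dat && python3 -m creep path.dat; python3 f.py
echo '[[0,-0.04,-0.092,0,0,0,20],[0,-0.06,-0.14,0,0,0,20],[0,-0.06,-0.14,0,0,0,20],[0,-0.06,-0.14,0,0,0,20],[0,-0.06,-0.14,0,0,0,20],[0,-0.06,-0.14,0,0,0,20],[0,-0.04,-0.092,0,0,0,20],[0,0,0,0,0,0,20],[0,0,0,0,0,0,20]]' > path.dat && python3 -m creep path.dat; python3 f.py p5
```

```text
clock: 22.65
eef_pos: [506.9, -99.3, 77.0]
tool_rot: [-2.742, 0.001, 1.564]
force: [-0.2, 2.3, -2.6]
width: 22.7
gripper_force: 59.3
at [506.7 -99.3  76.7] [-2.7422e+00  9.0000e-04  1.5646e+00] F [-0.6  1.7 -1.9] T [ 0.58 -0.62 -0.18] w 23.0 t 22.7
move in tool axes [19.36 20.99 29.23] rot [-0.3994  0.0008 -0.0006]
clock: 23.6
eef_pos: [506.2, -98.9, 124.1]
tool_rot: [-2.742, 0.0, 1.565]
force: [-0.5, -0.1, -3.9]
width: 23.2
gripper_force: 59.3
at [506.1 -98.8 123.9] [-2.7412e+00 -1.0000e-04  1.5648e+00] F [ 0.1  0.9 -3. ] T [ 0.34 -0.7   0.05] w 23.2 t 23.65
move in tool axes [18.88 40.02 72.43] rot [-4.004e-01 -1.000e-04 -1.000e-04]
```

View pics/p5.png

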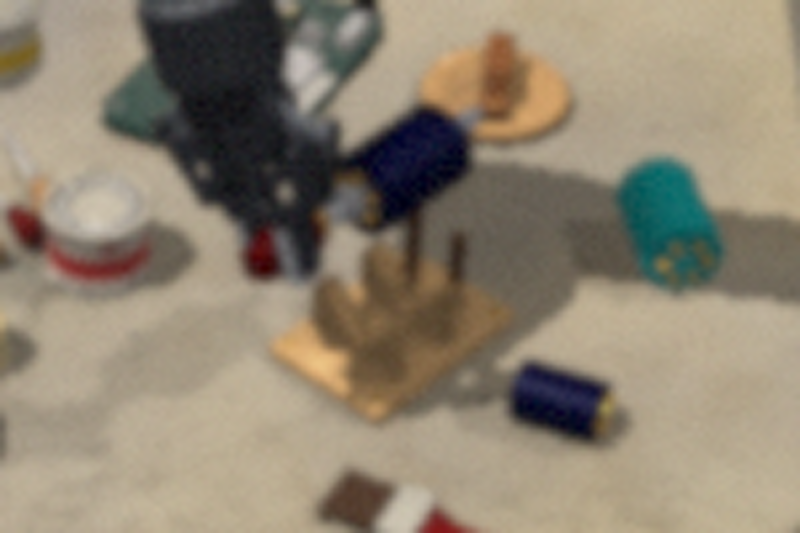

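The roller hangs on the spindle at about 140 mm height, nose showing beyond it at (472,118), cradle empty. I'll bring the hand upright, raise the nose slightly, and then carry it over.

Scaled: -10 mm is -0.2, 0.9 mm is 0.018, -0.047 rad is -0.0075.

```bash
echo '[[0,0.018,0,-0.008,0,0,20],[0,0.018,0,-0.008,0,0,20],[0,0.018,0,-0.008,0,0,20],[0,0.018,0,-0.008,0,0,20],[0,0.018,0,-0.008,0,0,20],[0,0.018,0,-0.008,0,0,20],[0,0.018,0,-0.008,0,0,20],[0,0.018,0,-0.008,0,0,20],[0,0,0,0,-0.0064,0,20],[0,0,-0.2,0,0,-0.0075,20],[0,0,0,0,0,0,20],[0,0,0,0,0,0,20]]' > path.dat && python3 -m creep path.dat; python3 -c "
from h import *
to([458.1,338.7,140],[np.pi,0,1.612])"
```

```text
clock: 24.9
eef_pos: [513.0, -98.6, 132.3]
tool_rot: [-3.139, 0.04, 1.61]
force: [-0.2, -0.1, -2.9]
width: 23.2
gripper_force: 59.3
at [513.  -98.6 132.3] [-3.1392  0.0399  1.6104] F [-0.2 -0.1 -2.9] T [0.35 0.03 0.01] w 23.2 t 24.9
move in tool axes [438.52 -37.57 -25.15] rot [-0.0025  0.0399 -0.0016]
```

Scaled: 42 mm is 0.84, -3.6 mm is -0.072.

```bash
echo '[[0.3,-0.026,-0.018,0,0,0,20],[0.56,-0.048,-0.032,0,0,0,20],[0.84,-0.072,-0.048,0,0,0,20],[0.84,-0.072,-0.048,0,0,0,20],[0.84,-0.072,-0.048,0,0,0,20],[0.84,-0.072,-0.048,0,0,0,20],[0.84,-0.072,-0.048,0,0,0,20],[0.84,-0.072,-0.048,0,0,0,20],[0.84,-0.072,-0.048,0,0,0,20],[0.84,-0.072,-0.048,0,0,0,20],[0.68,-0.058,-0.04,0,0,0,20],[0.36,-0.03,-0.02,0,0,0,20]]' > path.dat && python3 -m creep path.dat
echo '[[0.14,-0.01,0,0,0,0,20],[0,0,0,0,0,0,20],[0,0,0,0,0,0,20],[0,0,0,0,0,0,20]]' > path.dat && python3 -m creep path.dat; python3 -c "
from h import *
to([458.1,338.7,100],[np.pi,0,1.612])
for n in ('top','scene'):
    im,d=cams.get_image(n); np.save(n+'6.npy',d); cv2.imwrite('pics/%s6.png'%n,im)
im2=cv2.imread('pics/top6.png')[190:280,90:250]; im3=cv2.imread('pics/scene6.png')[200:320,150:310]
cv2.imwrite('pics/p6.png',np.hstack([cv2.resize(im2,(400,225)),cv2.resize(im3,(400,300))[:225]]) if 0 else np.vstack([cv2.resize(im2,(500,281)),cv2.resize(im3,(500,319))]))"
```

```text
clock: 26.1
eef_pos: [456.6, 336.4, 139.8]
tool_rot: [-3.139, 0.037, 1.616]
force: [-0.1, 0.0, -3.1]
width: 23.4
gripper_force: 59.3
clock: 26.5
eef_pos: [458.6, 335.8, 139.6]
tool_rot: [-3.14, 0.042, 1.609]
force: [-0.8, -0.4, -4.3]
width: 23.7
gripper_force: 59.3
at [458.6 335.8 139.6] [-3.1395  0.0419  1.6088] F [-0.8 -0.4 -4.3] T [ 0.37  0.06 -0.02] w 23.7 t 26.5
move in tool axes [ 4.6  -0.32 39.4 ] rot [-0.0022  0.0419 -0.0032]
```

View pics/p6.png

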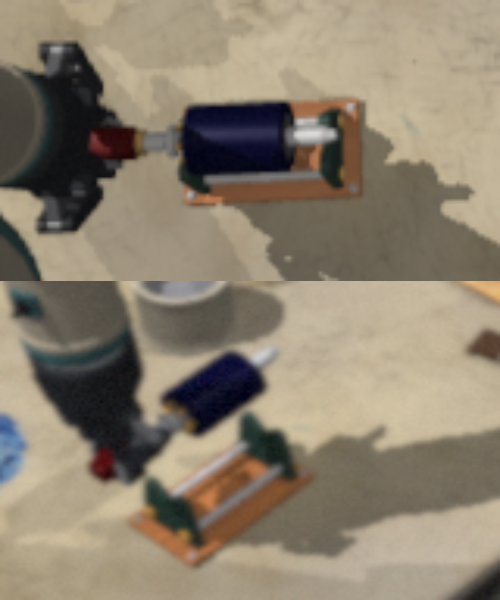

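The roller hangs over the stand with the pin collar side against the hub and the nose over the far cheek. I'll level it, line it up and measure.

Scaled: 12 mm is 0.24, 6 mm is 0.12, 0.04 rad is 0.0064.

```bash
echo '[[0.064,-0.006,0,0,0.0064,-0.0005,20],[0,0,0.12,0,0,0,20],[0,0,0.24,0,0,0,20],[0,0,0,0,0,0,20],[0,0,0,0,0,0,20],[0,0,0,0,0,0,20]]' > path.dat && python3 -m creep path.dat
cat > k.py <<'E'
from h import *
src=open("c.py").read(); 
from scipy.optimize import least_squares
exec(src[src.index("def cyl"):src.index("np.set")])
np.set_printoptions(suppress=True,precision=3)
to([458.1,338.7,51.6],[np.pi,0,1.612])
z=read_state()['eef_pos'][2]+18.4; print("axis z",z)
W=np.nanmedian([world("top",cams.get_image("top")[1]) for _ in range(6)],0)
def box(x0,x1,y0,y1,z0,z1):
    m=(W[...,0]>x0)&(W[...,0]<x1)&(W[...,1]>y0)&(W[...,1]<y1)&(W[...,2]>z0)&(W[...,2]<z1); return W[m]
r=box(430,495,190,285,z+18,z+32); ya,yb=np.percentile(r[:,1],[1,99]); print("rubber y",ya,yb)
for n,P,rad in (("roller",box(435,492,ya+3,yb-3,z+8,z+32),26),("nose",box(450,480,172,ya-6,z-1,z+12),7),("root",box(450,480,296,306,z-1,z+12),7)):
    p,yc,e=cyl(P,rad,462); print(n,len(P),p,yc,e,"stand axis x there",463.38-.041*(yc-229.4), "dx",p[0]-463.38+.041*(yc-229.4))
E
python3 k.py
```

```text
clock: 27.2
eef_pos: [457.4, 341.7, 121.5]
tool_rot: [-3.14, 0.0, 1.615]
force: [-0.5, -0.3, -3.1]
width: 23.3
gripper_force: 59.3
at [457.4 341.7 121.5] [-3.14   0.     1.615] F [-0.5 -0.3 -3.1] T [0.27 0.04 0.02] w 23.3 t 27.2
move in tool axes [-3.06  0.68 69.94] rot [-0.002  0.     0.003]
axis z 139.94437460931255
rubber y 205.192218388368 275.3986292853057
roller 577 [460.059  -1.275 182.678  -0.032] 240.3001857384286 6.517279872780715 stand axis x there 462.93309238472443 dx -2.8736419174996306
nose 66 [463.702   0.148 151.226   0.075] 185.6692718545574 2.1210702733594196 stand axis x there 465.17295985396316 dx -1.4708845141497378
root 25 [432.226   7.366 150.543   0.78 ] 300.6897705095513 1.3250147742906793 stand axis x there 460.4571194091084 dx -28.23149162461319
```

Scaled: 5 mm is 0.1, -3 mm is -0.06, 0.003 rad is 0.0005.

```bash
echo '[[-0.06,0.014,0,0.0003,0,0.0005,20],[0,0,0.1,0,0,0,20],[0,0,0.1,0,0,0,20],[0,0,0,0,0,0,20],[0,0,0,0,0,0,20]]' > path.dat && python3 -m creep path.dat | sed -n 2,3p; sed -i 's/^z=read/exec(src[src.index("def cyl"):src.index("np.set")].replace("60,0","read_state()[\\"eef_pos\\"][2]+18.4,0"))\nz=read/' k.py; sed -i 's/,("root.*7)):/):/' k.py; python3 k.py
```

```text
eef_pos: [458.1, 338.4, 111.3]
tool_rot: [-3.137, 0.0, 1.612]
at [458.1 338.4 111.3] [-3.137  0.     1.612] F [ 1.3  0.2 -4.5] T [ 0.3  -0.03 -0.03] w 23.2 t 28.0
move in tool axes [ 0.33  0.33 59.7 ] rot [-0.004  0.    -0.   ]
axis z 129.69665609652603
rubber y 201.04571706268962 272.0241650276135
roller 574 [463.27   -0.041 128.036   0.002] 236.25240610977403 0.7013956892530133 stand axis x there 463.09905134949923 dx 0.17112547016782503
nose 60 [465.151  -0.029 129.344   0.036] 183.72832358918183 0.5875412412547242 stand axis x there 465.25253873284356 dx -0.10199089438615605
```

Scaled: 8 mm is 0.16, 6 mm is 0.12, -0.004 rad is -0.0006.

```bash
echo '[[0,0,0.1,-0.0006,0,0,20],[0,0,0.16,0,0,0,20],[0,0,0.16,0,0,0,20],[0,0,0.16,0,0,0,20],[0,0,0.16,0,0,0,20],[0,0,0.12,0,0,0,20],[0,0,0.1,0,0,0,20],[0,0,0.08,0,0,0,20],[0,0,0.06,0,0,0,20],[0,0,0,0,0,0,20],[0,0,0,0,0,0,20]]' > path.dat && python3 -m creep path.dat ; python3 k.py | head -3
```

```text
clock: 29.4
eef_pos: [458.3, 338.6, 56.8]
tool_rot: [3.141, -0.0, 1.612]
force: [-0.1, 0.5, -3.2]
width: 23.1
gripper_force: 59.3
at [458.3 338.6  56.8] [ 3.141 -0.     1.612] F [-0.1  0.5 -3.2] T [0.3  0.01 0.  ] w 23.1 t 29.4
move in tool axes [ 0.16 -0.23  5.16] rot [ 0. -0. -0.]
axis z 75.16291268944774
```

Scaled: 1.5 mm is 0.03, 1 mm is 0.02.

```bash
echo '[[0,0,0.03,0,0,0,20],[0,0,0.03,0,0,0,20],[0,0,0.02,0,0,0,20],[0,0,0.012,0,0,0,20],[0,0,0.01,0,0,0,20],[0,0,0,0,0,0,20],[0,0,0,0,0,0,20]]' > path.dat && python3 -m creep path.dat; python3 k.py
```

```text
clock: 30.4
eef_pos: [458.2, 338.5, 51.8]
tool_rot: [3.141, 0.0, 1.612]
force: [-1.8, 0.4, 2.1]
width: 23.1
gripper_force: 60.1
at [458.2 338.5  51.8] [3.141 0.    1.612] F [-1.8  0.4  2.1] T [-0.06  0.26 -0.02] w 23.1 t 30.4
move in tool axes [ 0.25 -0.08  0.18] rot [ 0.  0. -0.]
axis z 70.17578489894879
rubber y 202.21944325576428 271.3993722372514
roller 500 [463.278  -0.043  68.574  -0.002] 236.77724524855716 0.6708796167856911 stand axis x there 463.07753294480915 dx 0.2003519642057064
nose 78 [464.804  -0.061  70.232   0.014] 185.542179270327 2.5650628240474997 stand axis x there 465.1781706499166 dx -0.3742694457407727
```

```bash
echo '[[0,0,0,0,0,0,24],[0,0,0,0,0,0,27],[0,0,0,0,0,0,32],[0,0,0,0,0,0,45],[0,0,0,0,0,0,60],[0,0,0,0,0,0,70],[0,0,0,0,0,0,70],[0,0,0,0,0,0,70]]' > path.dat && python3 -m creep path.dat; python3 k.py
```

```text
clock: 31.5
eef_pos: [458.3, 338.5, 51.5]
tool_rot: [3.141, -0.0, 1.612]
force: [0.7, 0.5, -1.2]
width: 69.8
gripper_force: 0.0
at [458.3 338.5  51.5] [ 3.142 -0.     1.612] F [ 0.7  0.5 -1.2] T [ 0.02  0.01 -0.01] w 69.8 t 31.5
move in tool axes [ 0.23 -0.17 -0.07] rot [ 0. -0. -0.]
axis z 69.92782037581873
rubber y 201.05938400752134 271.2625517887814
roller 508 [463.306  -0.045  68.372  -0.001] 235.86643945427198 0.7637619242420159 stand axis x there 463.1148759823748 dx 0.19088027732253093
nose 71 [465.423  -0.089  70.218   0.011] 185.3622441164963 2.6987786538583363 stand axis x there 465.18554799122364 dx 0.23746159453883853
```

Let go without any shift. Now I'll back away upwards and check.

Scaled: -40 mm is -0.8, -30 mm is -0.6.

```bash
echo '[[0,0,-0.16,0,0,0,70],[0,0,-0.3,0,0,0,75],[0,0,-0.6,0,0,0,80],[0,0,-0.8,0,0,0,80],[0,0,-0.8,0,0,0,80],[0.8,0,-0.4,0,0,0,80],[0.8,0,0,0,0,0,80],[0.4,0,0,0,0,0,80],[0,0,0,0,0,0,80],[0,0,0,0,0,0,80]]' > path.dat && python3 -m creep path.dat
python3 - <<'E'
from h import *
im,d=cams.get_image('top'); W=world('top',d)
for t,h in (("spindle_tip",70),("spindle_pin",70),("roller",70),("spindle",70),("stand_near",70),("stand_far",70)):
    print(t,[(ray('top',m['position'],h).round(1)[:2],round(m['confidence'],2)) for m in models.mark_of(t,'top')[:1]])
w=W[(abs(W[...,0]-462)<16)&(W[...,1]>150)&(W[...,1]<380)&(W[...,2]>60)&(W[...,2]<110)]; print("y range",w[:,1].min(),w[:,1].max())
h=w[w[:,1]>316]; print("handle z",np.median(h[:,2]),"y max",h[:,1].max())
cv2.imwrite('pics/p7.png',cv2.resize(im[190:280,90:250],(800,450),interpolation=cv2.INTER_CUBIC))
E
```

```text
clock: 32.8
eef_pos: [453.9, 437.7, 204.6]
tool_rot: [-3.142, 0.001, 1.612]
force: [0.6, -0.3, 0.2]
width: 80.0
gripper_force: 0.0
spindle_tip [(array([463.8, 172. ]), 0.7)]
spindle_pin []
roller [(array([ 398.9, -199.3]), 0.78)]
spindle [(array([457.5, 328.6]), 0.66)]
stand_near [(array([458.4, 303.9]), 0.71)]
stand_far [(array([465.6, 180.8]), 0.61)]
y range 166.66152248105084 361.94987937249994
handle z 80.60642068917595 y max 361.94987937249994
```

View pics/p7.png

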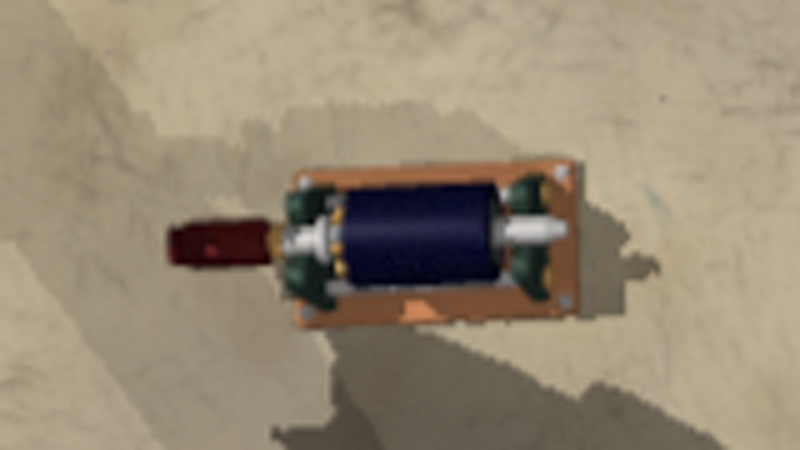

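The roller is in the stand: collar close against the brass teeth at (335,235), both ends in the notches, handle end at y = 361.9 as at the start. The rubber's middle is at y ≈ 236.5, against about 237 expected with the pin home.

```bash
python3 -c "
from cell import ctrl
print(ctrl.finish_job())"
```

```text
the job is handed in; nothing more can be done
None
```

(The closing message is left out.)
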